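Draw back the churro press plunger

ROBOT

A 6-joint arm with a two-finger parallel gripper is mounted at the origin on the work surface. World frame = base frame: x ahead of the robot, y to its left, z up, the work surface at z = 0. Lengths are in m, angles in rad, forces in N, time in s.
With the tool pointing down it reaches from about 0.35 to 0.95 m from the base axis. Payload 17.4 kg.
Tool frame: the origin (TCP) lies between the finger pads; the fingertips stand 25 mm ahead of it and the grasp point (between the pads) lies 6 mm ahead of it; z points along the fingers, y is the line along which they close (so a half turn about z gives the same grasp; the last joint's range is limited). The gripper opens to 93 mm and grips with 3 to 60 N. Pads are 15 mm wide; open, the fingers measure 128 mm over their backs; the gripper's body (75 mm by 188 mm) begins 65 mm behind the grasp point.
Start: joints at [1.153, 0.116, 1.442, -0, 1.584, -0.038], TCP at [0.25, 0.627, 0.244] pointing down, gripper open.
Joint ranges: [-2.83, 2.83], [-0.83, 2.19], [0.07, 2.5], [-1.14, 4.28], [0.01, 3], [-2.97, 2.97]. Speed limits (rad/s): [1.89, 1.89, 2.22, 3.14, 3.14, 3.14].

INTERFACE

Orientations are given as a unit quaternion [w, x, y, z].
In Python, from bench import ctrl, viewer, job_done gives the robot as it stands.
- The arm moves only by the shell command python3 -m creep 'ROWS'. ROWS is JSON, a list that holds one entry, the list of rows, each a list of 7 numbers: the closure, from 0 (fully open) to 1 (shut), then the shift along the tool's x, y, z in m, then the turn, a rotation vector about the tool's x, y, z in rad. In form: [[[claw, tx, ty, tz, wx, wy, wz], ...]]. A call has exactly 5 rows; each row is the pose to reach, as a shift and turn from the pose commanded when the call began, along the tool's axes at that moment; what a row does not reach only later rows make up. A row lasts 1/10 s, in which the tool goes at most 50 mm and 8.59 degrees, less where a joint would pass 70% of its speed; a pose out of reach is approached as far as the arm can. A call with a gripper value outside its range is refused whole. The fingers move at their own pace and stop on an object; the grip force is fixed at half the most. Time passes only in rows, so rows that repeat a pose let the fingers close, or fill a call up. It gives the time, the measured TCP pose, the force, the opening and the grip force at its end, in the units of the state.
- ctrl.sense(): the state, without advancing time (a new reading comes with each control period).
- viewer.capture(name): name is "side" or "top" or "wrist"; returns a dict with "color" (384x512x3 uint8, red, green, blue), "fx", "fy", "cx", "cy" (pixels), "camera_from_world" (4x4, takes a point from world to camera coordinates); the wrist camera has in their place "mount" (4x4, takes a point from camera to tool coordinates, whose origin is the TCP and whose axes are the flange's). Camera axes: x right, y up, looking along -z (the intrinsics and any distortion apply to the point x, -y, -z); pixel columns grow to the right and rows downward; lengths in m; the calibration is good to about 2 mm. A picture is of the moment at which its call begins: read the wrist's pose just before it. There is no depth.
- job_done(): hands the job in; it is judged then, once.
The state is a dict: "time_s": time; "joint_positions": joint angles; "joint_vel": joint speeds; "tau": joint torques, N m; "tcp_pos": TCP position; "ee_rot": TCP orientation; "force": force on the tool from outside, world axes, zero at the start; "wrist_torque": the same for the moment, N m; "opening": finger opening in m; "finger_force": force on a finger pad.
Only numpy, scipy, OpenCV 4.12 (cv2) and the standard library are available. Lean on these libraries where they do the work, as an engineer would, in place of code of your own. Each camera call takes 0.05 s, during which the arm holds its last target. There are 200 camera calls.

TASK

The churro press on the steel worktop has to be refilled: lift the catch on its toothed plunger rod well clear of the teeth so that it stays up, then draw the rod by its black knob all the way back out to its stop and let go. Leave the catch up, and do not knock the glass bowl out of its place.

Things in the scene. Friction and masses are not known exactly. Their poses are not given: they have to be found in the camera images.
- press: Churro press, fixed, lying level: white base 215 x 110 mm, clear barrel 60 mm across, nozzle at one end, toothed steel rod with black knob at the other. Origin at worktop height below the catch's hinge pin. Its x runs along the rod to the nozzle (rod draws out to -x), y across, z up. Base x -30 to 185 mm, end plate x 12 to 22 up to z 90, pin lugs x -12 to 12, y -22 to 22, up to z 72; rod axis z 60
- rod (a joint): How far the rod is drawn out, m: 0 in, 0.09 at its stop; starts at 0 to 0.005. With the catch down the teeth hold it (6 mm play at most); with it up the rod slides with 2 N drag and stays where left. Black knob: round, 38 mm across, 30 mm long, axis along the rod, centre in the press frame x = -0.115 - value, y 0, z 0.060
- catch (a joint): Angle, rad, of the dark steel catch (pawl) about its pin across the press at x 0, z 0.062: 0 down in the teeth, 1.2 stop, over towards the barrel; above 0.35 is well clear. Stiff (0.06 N m): stays where left. Upright thumb tab 32 mm wide (y), 6 thick, z 78 to 112 mm; its grip point at 0 is x -0.050, y 0, z 0.100 in the press frame and lifts on a 63 mm arc up and towards the nozzle
- bowl: Clear glass bowl, 190 mm in diameter, 80 mm high, loose on the worktop beside the press; origin at the centre of its underside. A bystander to leave in its place (30 mm of displacement fails)

How it is judged:
By the outcome, as a careful person would: the job done as asked, in the order asked, and still so for the second after the job is handed in, with the robot touching nothing.
It also fails if it takes over 42 s, if anything falls off the work surface, if the arm or the gripper's body presses on something with over 40 N, if the wrist force passes 120 N, or if a joint passes its speed limit or range.

## Working session

There is one attempt and no reset: what is moved stays moved. The work goes in short steps, Python scripts to look and compute and a shell command to move; the robot and the scene stay as the last step left them, time stands still between calls to the robot, and variables do not carry over. Pictures are saved under pics/ and viewed, at most 10 in all, crops included, and the job is handed in when it is done.

```bash
mkdir -p pics; ls; python3 - <<'E'
from bench import ctrl, viewer
import cv2,json,numpy as np
s=ctrl.sense();print({k:np.round(v,3).tolist() for k,v in s.items()})
for n in ("side","top"):
    c=viewer.capture(n);cv2.imwrite(f"pics/{n}0.png",c["color"][...,::-1])
    print(n,{k:np.round(v,4).tolist() for k,v in c.items() if k!="color"})
E
```

```text
pics
{'time_s': 0.0, 'joint_positions': [1.153, 0.116, 1.442, -0.0, 1.584, -0.038], 'joint_vel': [0.0, -0.001, 0.002, -0.001, 0.0, 0.001], 'tau': [-0.001, -72.128, -62.26, 0.078, 0.024, -0.0], 'tcp_pos': [0.25, 0.627, 0.243], 'ee_rot': [-0.0, 0.189, 0.982, -0.001], 'force': [0.708, 0.5, -0.242], 'wrist_torque': [0.024, 0.057, -0.01], 'finger_force': 0.0, 'opening': 0.093}
side {'fx': 424.6188, 'fy': 424.6188, 'cx': 254.7674, 'cy': 184.4038, 'camera_from_world': [[-0.8634, -0.5045, -0.0022, 0.415], [0.3346, -0.576, 0.7458, -0.2882], [-0.3775, 0.6432, 0.6662, -0.5766], [0.0, 0.0, 0.0, 1.0]]}
top {'fx': 473.8559, 'fy': 473.8559, 'cx': 253.4188, 'cy': 196.191, 'camera_from_world': [[-0.012, -0.9998, -0.0139, -0.1075], [0.9911, -0.0138, 0.1325, -0.5637], [-0.1326, -0.0122, 0.9911, -1.049], [0.0, 0.0, 0.0, 1.0]]}
```

View pics/side0.png

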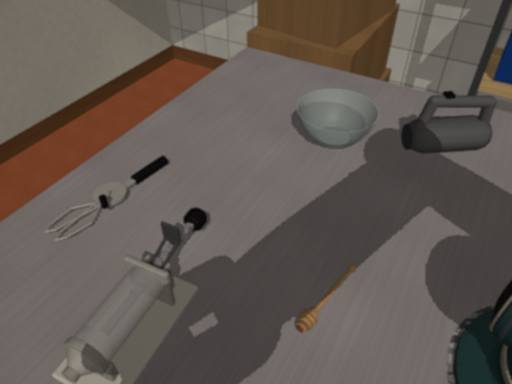

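View pics/top0.png

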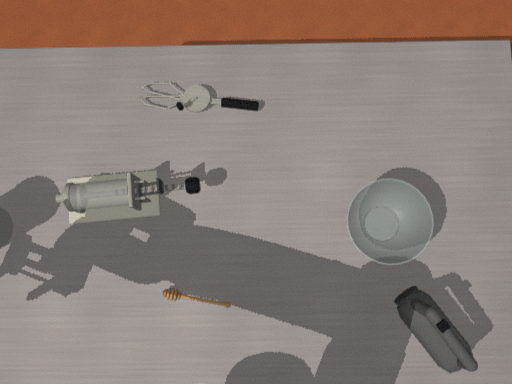

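```bash
cat > h.py <<'E'
import numpy as np, cv2
from scipy.spatial.transform import Rotation as R
from bench import ctrl, viewer
def cam(n):
    s=ctrl.sense(); c=viewer.capture(n)
    if n=="wrist":
        T=np.eye(4);T[:3,:3]=R.from_quat(s["ee_rot"],scalar_first=True).as_matrix();T[:3,3]=s["tcp_pos"]
        c["W"]=T@np.array(c["mount"])
    else: c["W"]=np.linalg.inv(c["camera_from_world"])
    return c
def ray(c,p):
    d=c["W"][:3,:3]@np.array([(p[0]-c["cx"])/c["fx"],-(p[1]-c["cy"])/c["fy"],-1])
    return c["W"][:3,3],d/np.linalg.norm(d)
def plane(c,p,z):
    o,d=ray(c,p);return o+d*(z-o[2])/d[2]
def tri(c1,p1,c2,p2):
    o,d=ray(c1,p1);q,e=ray(c2,p2)
    t=np.linalg.lstsq(np.c_[d,-e],q-o,rcond=None)[0]
    a,b=o+t[0]*d,q+t[1]*e
    return (a+b)/2,np.linalg.norm(a-b)
def proj(c,P):
    v=np.linalg.inv(c["W"])@np.append(P,1);return np.array([c["cx"]+c["fx"]*v[0]/-v[2],c["cy"]-c["fy"]*v[1]/-v[2]])
E
python3 - <<'E'
from h import *
s=cam("side");t=cam("top")
a=cv2.resize(s["color"][190:384,30:230],None,fx=3,fy=3,interpolation=3)
b=cv2.resize(t["color"][160:235,45:215],None,fx=4.7,fy=4.7,interpolation=3)
cv2.imwrite("pics/a.png",a[...,::-1]);cv2.imwrite("pics/b.png",b[...,::-1])
def blob(c,x0,x1,y0,y1,thr):
    m=(c["color"][y0:y1,x0:x1].max(2)<thr).astype(np.uint8)
    n,l,st,ce=cv2.connectedComponentsWithStats(m);i=1+st[1:,4].argmax();print(st[i]);return ce[i]+[x0,y0]
ks=blob(s,180,212,200,236,45);kt=blob(t,182,204,172,198,45)
print(ks,kt,tri(s,ks,t,kt))
E
```

```text
[  4   8  23  23 338]
[  3   5  15  16 189]
[195.94378698 218.0147929 ] [192.23280423 184.88888889] (array([0.58655638, 0.02223679, 0.06165365]), np.float64(0.0001663034702078392))
```

View pics/a.png

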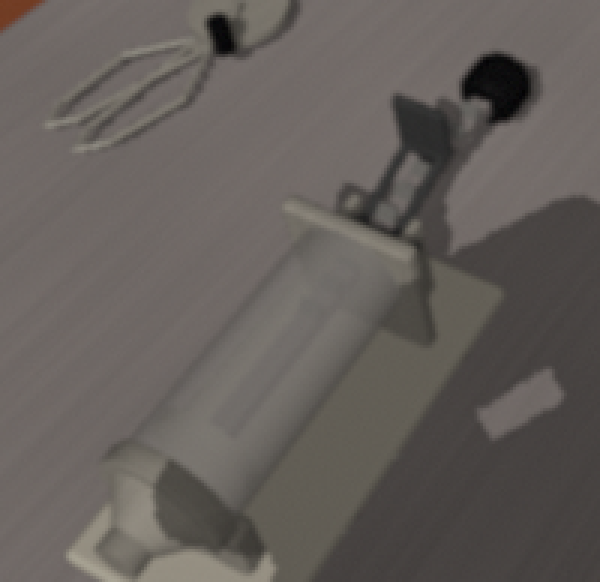

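View pics/b.png

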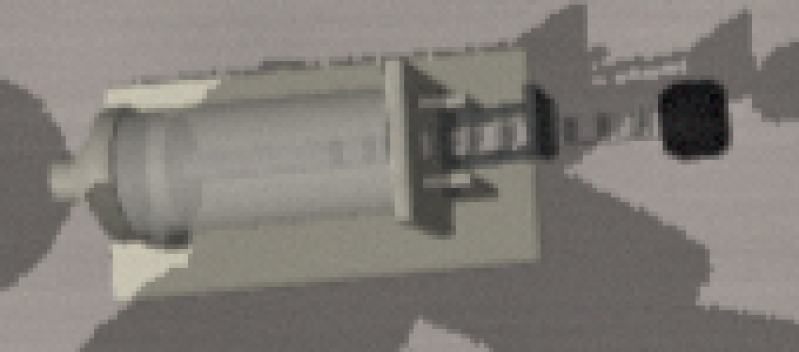

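```bash
python3 - <<'E'
from h import *
s=cam("side");t=cam("top")
S=lambda x,y:(30+(x+.5)/3-.5,190+(y+.5)/3-.5); T=lambda x,y:(45+(x+.5)/4.7-.5,160+(y+.5)/4.7-.5)
for z in (0.008,0.012):
    P=[plane(t,T(*p),z) for p in ((105,92),(525,50),(540,259),(115,300))]
    print(z,np.round(P,4).tolist(),[round(float(np.linalg.norm(P[i]-P[(i+1)%4])),4) for i in range(4)])
    for a,b in((1,0),(2,3)): d=P[b]-P[a];print(np.degrees(np.arctan2(d[1],d[0])))
for n,a,b in(("plateA",(287,206),(392,60)),("plateB",(413,252),(405,220)),("tabA",(395,97),(540,88)),("tabB",(450,122),(545,158)),("knob",(497,87),(695,120))):
    print(n,tri(s,S(*a),t,T(*b)))
K=np.array([0.5866,0.0222,0.06])
for yaw in (93,95,97):
    y=np.radians(yaw);X=np.array([np.cos(y),np.sin(y),0]);Y=np.array([-X[1],X[0],0]);O=K+.117*X;O[2]=0
    print(yaw,O,"tab top",[proj(c,O-.05*X+np.array([0,0,.112])+k*Y).round(1) for k in(.016,-.016) for c in(s,t)])
    print(" base corners top",[proj(t,O+a*X+b*Y+np.array([0,0,.01])).round(1) for a,b in((.185,-.055),(-.03,-.055),(-.03,.055),(.185,.055))])
print("meas tab",S(395,97),T(540,88),S(450,122),T(545,158)); print([np.round(T(*p),1) for p in ((105,92),(525,50),(540,259),(115,300))])
E
```

```text
0.008 [[0.6131, 0.3283, 0.008], [0.6315, 0.1156, 0.008], [0.5253, 0.1065, 0.008], [0.5076, 0.319, 0.008]] [0.2135, 0.1066, 0.2133, 0.1059]
94.96251795152399
94.7646616396139
0.012 [[0.6123, 0.3266, 0.012], [0.6307, 0.1147, 0.012], [0.5249, 0.1056, 0.012], [0.5073, 0.3174, 0.012]] [0.2127, 0.1062, 0.2125, 0.1055]
94.96251795152399
94.76466163961392
plateA (array([0.61349695, 0.16183518, 0.08492333]), np.float64(0.001647427795533747))
plateB (array([0.53770529, 0.15335833, 0.08806041]), np.float64(0.0026037309260476317))
tabA (array([0.59719491, 0.08841335, 0.10620852]), np.float64(0.005805241052524913))
tabB (array([0.56440839, 0.08582558, 0.10255198]), np.float64(0.003937266849724572))
knob (array([0.58700741, 0.02237017, 0.0597134 ]), np.float64(0.0017878366797491325))
93 [0.58047669 0.13903966 0.        ] tab top [array([177.8, 226.8]), array([158. , 190.6]), array([161.1, 219.9]), array([157.5, 175.9])]
 base corners top [array([ 67.5, 173.8]), array([157.7, 167.8]), array([159.4, 213.9]), array([ 68.1, 219.9])]
95 [0.57640278 0.13875478 0.        ] tab top [array([179.3, 227. ]), array([158.4, 191.6]), array([162.1, 220.6]), array([157.3, 177. ])]
 base corners top [array([ 66.8, 178.2]), array([156.9, 169.1]), array([160.3, 215.1]), array([ 69. , 224.3])]
97 [0.57234129 0.1383279  0.        ] tab top [array([180.8, 227.2]), array([158.7, 192.7]), array([163.2, 221.3]), array([157.1, 178.1])]
 base corners top [array([ 66.3, 182.6]), array([156.3, 170.5]), array([161.3, 216.3]), array([ 70.1, 228.6])]
meas tab (161.33333333333334, 222.0) (159.5, 178.32978723404256) (179.66666666666666, 230.33333333333334) (160.56382978723406, 193.22340425531914)
[array([ 66.9, 179.2]), array([156.3, 170.2]), array([159.5, 214.7]), array([ 69.1, 223.4])]
```

```bash
cat >> h.py <<'E'
yaw=np.radians(95);X=np.array([np.cos(yaw),np.sin(yaw),0]);Y=np.array([-X[1],X[0],0]);O=np.array([.576,.139,0]);Z=np.array([0,0,1.])
M=np.c_[X,Y,Z]; G=np.c_[X,-Y,-Z]   # press axes; goal tool axes
def to(x,y,z):
    "print shift/turn in tool axes to bring TCP to press-frame x,y,z (m), pointing down, tool x along the rod"
    s=ctrl.sense();Rt=R.from_quat(s["ee_rot"],scalar_first=True)
    p=np.array(s["tcp_pos"])
    print("t",round(s["time_s"],2),"press-frame tcp",(M.T@(p-O)).round(4),"shift",(Rt.inv().apply(O+M@[x,y,z]-p)).round(4),"turn",(Rt.inv()*R.from_matrix(G)).as_rotvec().round(4),"F press",(M.T@s["force"]).round(1),"open",round(s["opening"],4))
E
python3 -c "
from h import *
to(-.079,0,.2)"
```

```text
t 0.3 press-frame tcp [0.5144 0.282  0.2434] shift [-0.519  -0.4028  0.0435] turn [-4.0000e-04  2.0000e-04  1.1037e+00] F press [ 1.   0.5 -0.1] open 0.0929
```

```bash
python3 -m creep '[[[1,-0.04,-0.031,0,0,0,0.15],[1,-0.08,-0.062,0,0,0,0.3],[1,-0.12,-0.093,0,0,0,0.45],[1,-0.16,-0.124,0,0,0,0.6],[1,-0.2,-0.155,0,0,0,0.75]]]'; python3 -c "
from h import *
to(-.079,0,.2)"
```

```text
time_s: 0.8
tcp_pos: [0.3775, 0.4096, 0.2437]
ee_rot: [0.0, 0.538, 0.843, 0.0]
force: [1.5, 1.0, 0.1]
opening: 0.0574
finger_force: 0.0
t 0.8 press-frame tcp [0.2869 0.1742 0.2437] shift [-0.4034  0.039   0.0437] turn [ 2.000e-04 -1.000e-04  3.479e-01] F press [ 0.8 -1.6  0.1] open 0.0574
```

```bash
python3 -m creep '[[[1,-0.04,0.004,0,0,0,0.12],[1,-0.08,0.008,0,0,0,0.24],[1,-0.12,0.012,0,0,0,0.348],[1,-0.16,0.016,0,0,0,0.348],[1,-0.2,0.02,0,0,0,0.348]]]'; python3 -c "
from h import *
to(-.079,0,.2)"
```

```text
time_s: 1.3
tcp_pos: [0.481, 0.2375, 0.2438]
ee_rot: [0.0, 0.674, 0.739, 0.0]
force: [-0.3, -0.0, -0.2]
opening: 0.0176
finger_force: 0.0
t 1.3 press-frame tcp [0.1064 0.0861 0.2438] shift [-0.1859  0.085   0.0438] turn [ 0.0004 -0.0001  0.0055] F press [ 0.   0.3 -0.2] open 0.0176
```

```bash
python3 -m creep '[[[1,-0.045,0.02,0.01,0,0,0.0055],[1,-0.09,0.04,0.02,0,0,0.0055],[1,-0.135,0.062,0.032,0,0,0.0055],[1,-0.18,0.083,0.042,0,0,0.0055],[1,-0.186,0.085,0.044,0,0,0.0055]]]'; python3 - <<'E'
from h import *
to(-.079,0,.118)
c=cam("wrist");cv2.imwrite("pics/w1.png",c["color"][...,::-1])
for n,p in(("tabL",(-.05,.016,.112)),("tabR",(-.05,-.016,.112)),("pin",(0,0,.062)),("plateL",(.012,.04,.09)),("knobtop",(-.117,0,.079)),("baseL",(-.03,.055,.01)),("baseR",(-.03,-.055,.01))):
    print(n,proj(c,O+M@np.array(p)).round(1))
E
```

```text
time_s: 1.8
tcp_pos: [0.5835, 0.058, 0.198]
ee_rot: [-0.0, 0.677, 0.736, -0.001]
force: [-0.8, 0.2, -1.7]
opening: 0.0004
finger_force: 0.0
t 1.8 press-frame tcp [-0.0814 -0.0004  0.198 ] shift [ 0.0024 -0.0003  0.08  ] turn [-0.0018  0.0007 -0.0031] F press [ 0.2  0.8 -1.7] open 0.0004
tabL [237.8 166.7]
tabR [276.6 166.6]
pin [257.4 104.5]
plateL [209.4  89. ]
knobtop [257.8 225.8]
baseL [210.4 132.7]
baseR [305.3 132.4]
```

View pics/w1.png

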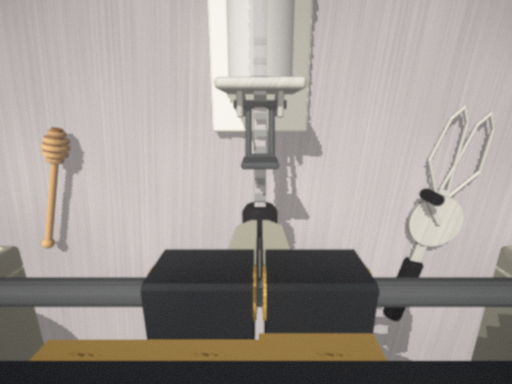

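```bash
python3 -m creep '[[[1,0.001,0,0.03,0,0,0],[1,0.002,0,0.06,0,0,0],[1,0.002,0,0.076,0,0,0],[1,0.006,0,0.076,0,0,0],[1,0.010,0,0.076,0,0,0]]]'; python3 -c "
from h import *
to(-.035,0,.123)"
```

```text
time_s: 2.35
tcp_pos: [0.5817, 0.0726, 0.1249]
ee_rot: [0.0, 0.675, 0.738, 0.0]
force: [0.3, 0.4, 0.3]
opening: 0.0006
finger_force: 0.0
t 2.35 press-frame tcp [-6.660e-02  1.000e-04  1.249e-01] shift [0.0316 0.0002 0.0019] turn [ 0.0009 -0.0001  0.0007] F press [ 0.3 -0.3  0.3] open 0.0006
```

```bash
python3 -m creep '[[[1,0.004,0,0.002,0,0,0],[1,0.008,0,0.002,0,0,0],[1,0.012,0,0.002,0,0,0],[1,0.016,0,0.002,0,0,0],[1,0.018,0,0.002,0,0,0]]]'; python3 -c "
from h import *
to(-.035,0,.123)"
```

```text
time_s: 2.85
tcp_pos: [0.582, 0.0843, 0.1278]
ee_rot: [0.007, 0.676, 0.737, -0.002]
force: [-14.8, -60.2, 51.6]
opening: 0.0
finger_force: 31.6
t 2.85 press-frame tcp [-0.0551 -0.0012  0.1278] shift [ 0.0201 -0.0013  0.0046] turn [ 0.0058  0.0125 -0.0015] F press [-58.7  20.   51.6] open 0.0
```

```bash
python3 -m creep '[[[1,0.003,0,0,0,0,0],[1,0.006,0,0,0,0,0],[1,0.009,0,0,0,0,0],[1,0.012,0,0,0,0,0],[1,0.013,0,0,0,0,0]]]'; python3 - <<'E'
from h import *
to(-.035,0,.123)
a=cam("side")["color"][190:300,100:240];cv2.imwrite("pics/s2.png",cv2.resize(a,None,fx=4,fy=4,interpolation=3)[...,::-1])
E
```

```text
time_s: 3.35
tcp_pos: [0.5841, 0.0953, 0.1339]
ee_rot: [0.011, 0.677, 0.736, 0.0]
force: [-13.5, -72.6, 89.3]
opening: 0.0004
finger_force: 48.5
t 3.35 press-frame tcp [-0.0442 -0.0042  0.1339] shift [ 0.0094 -0.0044  0.0106] turn [ 0.0158  0.0158 -0.003 ] F press [-71.1  19.8  89.3] open 0.0004
```

View pics/s2.png

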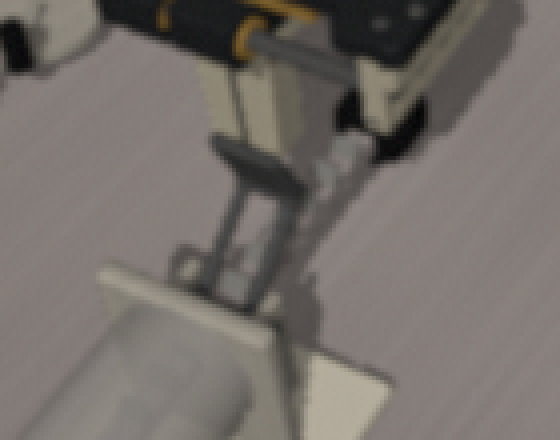

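```bash
python3 -m creep '[[[1,-0.003,0,-0.004,0,0,0],[1,-0.006,0,-0.008,0,0,0],[1,-0.009,0,-0.012,0,0,0],[1,-0.012,0,-0.015,0,0,0],[1,-0.014,0,-0.015,0,0,0]]]'; python3 - <<'E'
from h import *
to(-.035,0,.123)
a=cam("side")["color"][190:300,100:240];cv2.imwrite("pics/s3.png",cv2.resize(a,None,fx=4,fy=4,interpolation=3)[...,::-1])
E
```

```text
time_s: 3.9
tcp_pos: [0.58, 0.0888, 0.1371]
ee_rot: [0.0, 0.675, 0.737, 0.0]
force: [0.8, 0.8, -0.5]
opening: 0.0006
finger_force: 0.0
t 3.9 press-frame tcp [-0.0503  0.0004  0.1371] shift [0.0153 0.0004 0.0141] turn [ 0.0003 -0.0002  0.0005] F press [ 0.8 -0.9 -0.5] open 0.0006
```

View pics/s3.png

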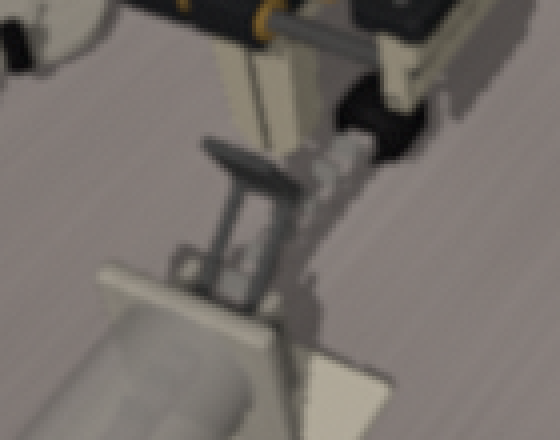

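```bash
python3 -m creep '[[[1,0.003,0,-0.002,0,0,0],[1,0.005,0,-0.004,0,0,0],[1,0.008,0,-0.006,0,0,0],[1,0.011,0,-0.008,0,0,0],[1,0.011,0,-0.008,0,0,0]]]'; python3 -c "
from h import *
to(-.035,0,.123)"
```

```text
time_s: 4.45
tcp_pos: [0.5791, 0.1001, 0.145]
ee_rot: [0.0, 0.675, 0.738, 0.0]
force: [-0.0, 1.0, 0.2]
opening: 0.0008
finger_force: 0.0
t 4.45 press-frame tcp [-0.039   0.0003  0.145 ] shift [0.004  0.0003 0.022 ] turn [ 0.0003 -0.      0.0007] F press [ 1.  -0.1  0.2] open 0.0008
```

```bash
python3 -m creep '[[[1,0.003,0,-0.002,0,0,0],[1,0.006,0,-0.003,0,0,0],[1,0.009,0,-0.004,0,0,0],[1,0.012,0,-0.005,0,0,0],[1,0.014,0,-0.006,0,0,0]]]'; python3 - <<'E'
from h import *
to(-.035,0,.123)
a=cam("side")["color"][190:300,100:240];cv2.imwrite("pics/s4.png",cv2.resize(a,None,fx=4,fy=4,interpolation=3)[...,::-1])
E
```

```text
time_s: 4.95
tcp_pos: [0.5778, 0.1139, 0.1508]
ee_rot: [0.0, 0.675, 0.737, 0.0]
force: [-0.4, -0.7, 0.2]
opening: 0.0005
finger_force: 0.5
t 4.95 press-frame tcp [-0.0252  0.0004  0.1508] shift [-0.0098  0.0004  0.0278] turn [ 0.0001 -0.      0.0004] F press [-0.6  0.5  0.2] open 0.0005
```

View pics/s4.png

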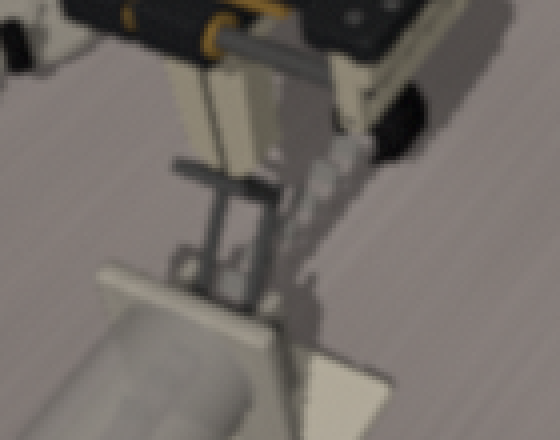

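```bash
python3 -m creep '[[[1,0.003,0,-0.001,0,0,0],[1,0.006,0,-0.001,0,0,0],[1,0.009,0,-0.002,0,0,0],[1,0.012,0,-0.002,0,0,0],[1,0.013,0,-0.002,0,0,0]]]'; python3 -c "
from h import *
to(-.119,0,.16)"
```

```text
time_s: 5.5
tcp_pos: [0.5767, 0.1269, 0.1528]
ee_rot: [0.0, 0.675, 0.737, 0.0]
force: [0.2, -2.2, 2.6]
opening: 0.0001
finger_force: 1.5
t 5.5 press-frame tcp [-0.0121  0.0004  0.1528] shift [-0.1069  0.0003 -0.0072] turn [ 0.0002 -0.      0.0005] F press [-2.2  0.   2.6] open 0.0001
```

```bash
python3 -m creep '[[[1,-0.01,0,0,0,0,0],[1,-0.03,0,-0.01,0,0,0],[0,-0.06,0,-0.02,0,0,0],[0,-0.09,0,-0.02,0,0,0],[0,-0.108,0,-0.02,0,0,0]]]'; python3 - <<'E'
from h import *
to(-.119,0,.16)
c=cam("wrist");cv2.imwrite("pics/w2.png",c["color"][...,::-1])
print(proj(c,O+M@np.array([-.1,0,.06])),proj(c,O+M@np.array([-.115,0,.079])))
E
```

```text
time_s: 6.0
tcp_pos: [0.5861, 0.0166, 0.1728]
ee_rot: [0.0, 0.676, 0.737, 0.0]
force: [0.2, -0.5, 0.3]
opening: 0.02
finger_force: 0.0
t 6.0 press-frame tcp [-0.1228  0.0006  0.1728] shift [0.0038 0.0006 0.0128] turn [ 0.0003  0.0002 -0.0007] F press [-0.5 -0.1  0.3] open 0.02
[258.35150947 170.17905595] [258.32631495 191.45292259]
```

View pics/w2.png

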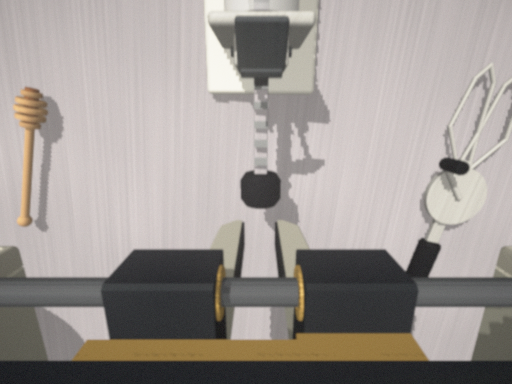

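```bash
python3 -m creep '[[[0,0.006,0.001,0,0,0,0],[0,0.006,0.001,0,0,0,0],[0,0.006,0.001,0,0,0,0],[0,0.006,0.001,0.02,0,0,0],[0,0.006,0.001,0.04,0,0,0]]]'; python3 -c "
from h import *
to(-.117,-.0005,.066)"
```

```text
time_s: 6.55
tcp_pos: [0.5868, 0.0258, 0.1326]
ee_rot: [0.0, 0.675, 0.738, 0.0]
force: [0.6, 0.2, -0.6]
opening: 0.0637
finger_force: 0.0
t 6.55 press-frame tcp [-0.1137 -0.0009  0.1326] shift [-0.0033 -0.0005  0.0666] turn [0.0012 0.     0.0014] F press [ 0.1 -0.6 -0.6] open 0.0637
```

```bash
python3 -m creep '[[[0,-0.003,0,0,0,0,0],[0,-0.003,0,0.02,0,0,0],[0,-0.003,0,0.04,0,0,0],[0,-0.003,0,0.06,0,0,0],[0,-0.003,0,0.066,0,0,0]]]'; python3 -c "
from h import *
to(-.117,-.0005,.066)"
```

```text
time_s: 7.05
tcp_pos: [0.5863, 0.0223, 0.0656]
ee_rot: [-0.001, 0.675, 0.738, -0.001]
force: [0.5, 0.5, 0.1]
opening: 0.0926
finger_force: 0.0
t 7.05 press-frame tcp [-1.172e-01 -1.000e-04  6.560e-02] shift [ 0.0002  0.0004 -0.0004] turn [-0.0018 -0.0002  0.0008] F press [ 0.4 -0.5  0.1] open 0.0926
```

```bash
python3 -m creep '[[[1,0,0,0,0,0,0],[1,0,0,0,0,0,0],[1,0,0,0,0,0,0],[1,0,0,0,0,0,0],[1,0,0,0,0,0,0]]]'; python3 -c "
from h import *
to(-.217,-.0005,.066)"
```

```text
time_s: 7.55
tcp_pos: [0.587, 0.022, 0.0672]
ee_rot: [0.0, 0.675, 0.737, 0.0]
force: [-0.4, -0.4, -0.6]
opening: 0.0576
finger_force: 0.0
t 7.55 press-frame tcp [-0.1175 -0.0008  0.0672] shift [-0.0995 -0.0003  0.0012] turn [0.0007 0.0001 0.0002] F press [-0.4  0.4 -0.6] open 0.0576
```

```bash
python3 -m creep '[[[1,0,0,0,0,0,0],[1,0,0,0,0,0,0],[1,0,0,0,0,0,0],[1,0,0,0,0,0,0],[1,0,0,0,0,0,0]]]'; python3 -c "
from h import *
to(-.207,-.0005,.066)"
```

```text
time_s: 8.05
tcp_pos: [0.5867, 0.022, 0.0666]
ee_rot: [-0.0, 0.676, 0.737, -0.0]
force: [-4.5, -0.6, 2.4]
opening: 0.0373
finger_force: 30.0
t 8.05 press-frame tcp [-0.1175 -0.0005  0.0666] shift [-0.0895  0.      0.0006] turn [-0.0005  0.      0.0002] F press [-0.2  4.6  2.4] open 0.0373
```

```bash
python3 -m creep '[[[1,-0.003,0,0,0,0,0],[1,-0.010,0,0,0,0,0],[1,-0.02,0,0,0,0,0],[1,-0.03,0,0,0,0,0],[1,-0.04,0,0,0,0,0]]]'; python3 -c "
from h import *
to(-.207,-.0005,.066)"
```

```text
time_s: 8.55
tcp_pos: [0.5901, -0.0182, 0.0666]
ee_rot: [-0.0, 0.675, 0.737, -0.0]
force: [-5.7, 1.4, 3.4]
opening: 0.0371
finger_force: 30.0
t 8.55 press-frame tcp [-0.1578 -0.0003  0.0666] shift [-0.0492  0.0002  0.0006] turn [-0.0008 -0.0005  0.0004] F press [1.9 5.6 3.4] open 0.0371
```

Drawing with about 2 N drag and the knob held; continue.

```bash
python3 -m creep '[[[1,-0.01,0,0,0,0,0],[1,-0.02,0,0,0,0,0],[1,-0.03,0,0,0,0,0],[1,-0.038,0,0,0,0,0],[1,-0.044,0,0,0,0,0]]]'; python3 -c "
from h import *
to(-.207,-.0005,.066)"
```

```text
time_s: 9.05
tcp_pos: [0.5938, -0.0622, 0.0666]
ee_rot: [-0.0, 0.676, 0.737, -0.0]
force: [-7.0, 2.2, 3.9]
opening: 0.0373
finger_force: 30.0
t 9.05 press-frame tcp [-2.02e-01 -2.00e-04  6.66e-02] shift [-0.005   0.0003  0.0006] turn [-0.001  -0.0003  0.    ] F press [2.8 6.8 3.9] open 0.0373
```

```bash
python3 -m creep '[[[1,-0.0015,0,0,0,0,0],[1,-0.003,0,0,0,0,0],[1,-0.0045,0,0,0,0,0],[1,-0.006,0,0,0,0,0],[1,-0.006,0,0,0,0,0]]]'; python3 -c "
from h import *
to(-.207,-.0005,.066)"
```

```text
time_s: 9.55
tcp_pos: [0.5941, -0.0653, 0.0665]
ee_rot: [-0.002, 0.675, 0.738, 0.001]
force: [-9.6, 23.1, 7.2]
opening: 0.0374
finger_force: 30.0
t 9.55 press-frame tcp [-2.051e-01 -2.000e-04  6.650e-02] shift [-0.0019  0.0003  0.0005] turn [-0.0015 -0.0053  0.0008] F press [23.8  7.6  7.2] open 0.0374
```

```bash
python3 -m creep '[[[0,0,0,0,0,0,0],[0,0,0,0,0,0,0],[0,0,0,0,0,0,0],[0,0,0,0,0,0,0],[0,0,0,0,0,0,0]]]'; python3 -c "
from h import *
to(-.207,-.0005,.2)"
```

```text
time_s: 10.05
tcp_pos: [0.5948, -0.0678, 0.0667]
ee_rot: [0.0, 0.676, 0.737, 0.0]
force: [-0.2, 0.4, 0.4]
opening: 0.0724
finger_force: 0.0
t 10.05 press-frame tcp [-0.2077 -0.0007  0.0667] shift [ 0.0007 -0.0002 -0.1333] turn [0.0002 0.0001 0.    ] F press [0.4 0.2 0.4] open 0.0724
```

```bash
python3 -m creep '[[[0,0,0,0,0,0,0],[0,0,0,-0.03,0,0,0],[0,0,0,-0.07,0,0,0],[0,0,0,-0.11,0,0,0],[0,0,0,-0.15,0,0,0]]]'; python3 - <<'E'
from h import *
to(-.207,-.0005,.2)
c=cam("wrist")
s=cam("side");a=s["color"][150:300,100:250]
b=c["color"]
cv2.imwrite("pics/fin.png",np.hstack([cv2.resize(a,(384,384)),b[:,60:460]])[...,::-1])
print(proj(c,O+M@np.array([-.19,0,.06])),[proj(s,O+M@np.array([x,0,.06])) for x in (-.205,-.115)])
E
```

```text
time_s: 10.55
tcp_pos: [0.5945, -0.0677, 0.2183]
ee_rot: [0.0, 0.676, 0.737, -0.0]
force: [0.0, 0.2, -0.1]
opening: 0.0931
finger_force: 0.0
t 10.55 press-frame tcp [-0.2075 -0.0004  0.2183] shift [0.0005 0.0001 0.0183] turn [0.     0.     0.0002] F press [ 0.2 -0.  -0.1] open 0.0931
[257.62003279 166.40615527] [array([220.39204812, 188.21550795]), array([195.5807701 , 219.57853076])]
```

View pics/fin.png

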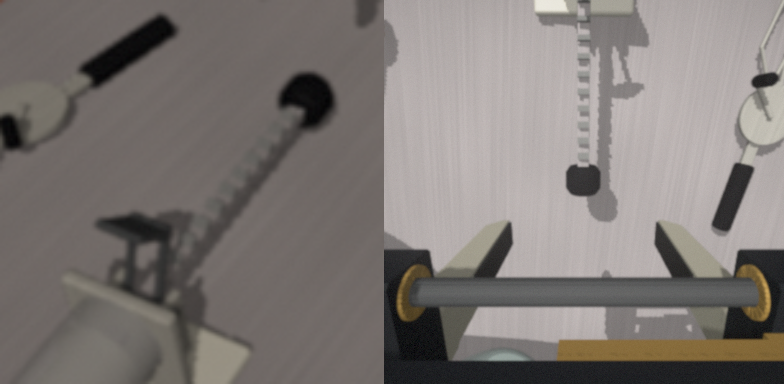

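```bash
python3 -c "
from bench import job_done
print(job_done())"
```

```text
the job is handed in; nothing more can be done
None
```

The catch is up at roughly 0.85 rad, the rod is drawn out to its stop and released, and the bowl was never approached. I handed the job in after about 11 s; no verdict came back. One slip: my first push on the catch jammed, with the wrist force reaching about 116 N against the 120 N limit. That push also exceeds 40 N, though it was the fingertips that pressed, so that limit may not apply.

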